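Make up the fish caddy and the pasta caddy for supper

TASK

Make up the two seasoning caddies for supper from the things standing before you: the pale wooden one, for the fish, gets the lemon, the salt shaker and the herb jar with the dark blue label; the green one, for the pasta, gets the garlic and the chilli jar with the red-brown label. Lay the lemon and the garlic in the long compartment of their caddy and stand each jar and the shaker upright in a square compartment of its own, all of them down on the cork floor. Set things down gently rather than dropping them, and leave the onion, the tin and the pepper mill where they are.

Things in the scene. Friction and masses are not known exactly. Their poses are not given: they have to be found in the camera images.
- wood_caddy: Fish caddy: fixed low open box, pale plain wood, 149 (x) x 139 (y) x 30 mm, cork floor at z=12, all wall tops at z=30. Origin: centre of underside, z up. Three compartments, inside sizes in mm: long one 72 (x) by 129 (y) centred at x=-33.5, y=0; two square ones 62x62 centred at x=38.5, y=33.5 and x=38.5, y=-33.5. All walls and dividers 5 thick.
- green_caddy: Pasta caddy: painted green, otherwise the same as the wooden one: fixed, 149 (x) x 139 (y) x 30 mm, cork floor z=12, wall tops z=30; long compartment 72 (x) by 129 (y) centred at x=-33.5, y=0; two square ones 62x62 centred at x=38.5, y=33.5 and y=-33.5. Empty at the start. Origin: centre of underside, z up.
- lemon: Yellow lemon lying on the worktop, 78 mm long (its x axis), 55 mm wide (its y axis), 56 mm high. Origin: under its centre, at the bottom. Widest about 28 mm up.
- salt_shaker: Salt shaker: clear round body with white salt, grey domed top with holes; 44 mm diameter up to 66 mm height, then narrowing to 34 mm, 90 mm high, 0.1 kg, upright, in the open before the robot (not the one in the far corner). Origin: centre of its underside, z up.
- herb_jar: Herb jar: round spice jar with dark blue label, green herbs, red cap with a dark blue ring on top; body 42 mm, cap 44 mm diameter, cap from 88 to 109 mm height, 0.11 kg, upright. Origin: centre of its underside, z up.
- chilli_jar: Chilli jar: round spice jar with red-brown label, red cap without blue; body 42 mm, cap 45 mm diameter, cap from 85 to 106 mm height, 0.11 kg, upright, in the open before the robot (not the spice jars in the far corner under the cupboards). Origin: centre of its underside, z up.
- garlic: Bulb of garlic, pinkish white, 53 mm across, 53 mm high with its stalk, 0.03 kg, sitting on its base before the robot (not the one far out to the left). The bulb narrows upwards to the stalk. Origin: centre of its underside, z up.
- onion: Red onion, purple, about 84 mm across and 82 mm high, behind the things; not used. Wall cupboards hang over the back: their lower edge is 0.47 m above the worktop and its front at least 65 mm behind the middle of anything to be handled. Origin: centre of its underside, z up.
- tin: Round food tin with bare metal lid and pale label, 76 mm diameter, 58 mm high, behind the things; not used. Origin: centre of its underside, z up.
- pepper_mill: Pepper mill of dark brown turned wood, 58 mm diameter, 190 mm high, behind the things; not used. Origin: centre of its underside, z up.
Not all that is in view belongs to the job. Leave any pink look-alike of the chilli_jar alone.

How it is judged (in metres and radians):
At the end, for the whole second after the job is handed in: Wooden caddy: lemon in the long compartment, salt shaker and herb jar in the square ones. Green: garlic in the long one, chilli jar in a square one. Origins inside the compartment walls; jars and shaker within 4 mm of the cork, leaning < 0.1 rad; lemon and garlic < 30 mm above it; all at rest (x of lemon in the frame of wood_caddy between -0.069 and 0.002 m and y of lemon in the frame of wood_caddy between -0.069 and 0.069 m and z of lemon in the frame of wood_caddy between 0.007 and 0.042 m and linear speed of each of lemon, salt_shaker, herb_jar, garlic, chilli_jar below 0.02 m/s and angular speed of each of lemon, salt_shaker, herb_jar, garlic, chilli_jar below 0.3 rad/s and x of salt_shaker in the frame of wood_caddy between 0.008 and 0.069 m and y of salt_shaker in the frame of wood_caddy between -0.069 and 0.069 m and z of salt_shaker in the frame of wood_caddy between 0.008 and 0.016 m and angle between each of salt_shaker, herb_jar, chilli_jar's own z axis and vertical below 0.1 rad and x of herb_jar in the frame of wood_caddy between 0.008 and 0.069 m and y of herb_jar in the frame of wood_caddy between -0.069 and 0.069 m and z of herb_jar in the frame of wood_caddy between 0.008 and 0.016 m and x of garlic in the frame of green_caddy between -0.069 and 0.002 m and y of garlic in the frame of green_caddy between -0.069 and 0.069 m and z of garlic in the frame of green_caddy between 0.007 and 0.042 m and x of chilli_jar in the frame of green_caddy between 0.008 and 0.069 m and y of chilli_jar in the frame of green_caddy between -0.069 and 0.069 m and z of chilli_jar in the frame of green_caddy between 0.008 and 0.016 m); the robot touches nothing.
It fails at once if the onion, the tin or the pepper mill is pushed more than 40 mm from where it stood (distance of any of onion, tin, pepper_mill from where it was at the start of the episode above 0.04 m).
It fails at once if a thing is dropped: it falls free of the fingers at more than 0.7 m/s (a fall of about 25 mm) ((linear speed of lemon above 0.7 m/s and contact force between the fingers and lemon below 0.05 N) or (linear speed of salt_shaker above 0.7 m/s and contact force between the fingers and salt_shaker below 0.05 N) or (linear speed of herb_jar above 0.7 m/s and contact force between the fingers and herb_jar below 0.05 N) or (linear speed of garlic above 0.7 m/s and contact force between the fingers and garlic below 0.05 N) or (linear speed of chilli_jar above 0.7 m/s and contact force between the fingers and chilli_jar below 0.05 N)).
It also fails if it takes over 134 s, if anything falls off the work surface, if the arm or the gripper's body presses on something with over 40 N, if the wrist force passes 120 N, or if a joint passes its speed limit or range.

ROBOT

A 6-joint arm with a two-finger parallel gripper is mounted at the origin on a cart in front of the work surface, level with it; the furniture and walls round the work are solid. World frame = base frame: x ahead of the robot, y to its left, z up, the work surface at z = 0. Lengths are in mm, angles in rad, forces in N, time in s.
With the tool pointing down it reaches from about 300 to 775 mm from the base axis. Payload 14.6 kg.
Tool frame: the origin (TCP) lies midway between the tips of the shut fingers; the grasp point (between the pads) lies 19 mm behind it; z points along the fingers, y is the line along which they close (so a half turn about z gives the same grasp; the last joint's range is limited). The gripper opens to 94 mm and grips with 3 to 60 N. Pads are 16 mm wide; open, the fingers measure 119 mm over their backs; the gripper's body (75 mm by 177 mm) begins 78 mm behind the grasp point.
Start: joints at [1.227, 0.3, 1.521, -0, 1.321, -0.067], TCP at [150.301, 529.055, 205.446] pointing down, gripper open.
Joint ranges: [-3.03, 3.03], [-0.79, 2.21], [0.23, 2.52], [-1.04, 4.18], [0, 3.07], [-2.55, 2.55]. Speed limits (rad/s): [2.22, 2.22, 2.57, 3.14, 3.14, 3.14].

INTERFACE

Orientations are given as [roll, pitch, yaw] about the fixed x, y, z axes, in that order (R = Rz(yaw) Ry(pitch) Rx(roll)).
In Python, from cell import manip, camera gives the robot as it stands.
- The arm moves only by the tool move_arm, never from a script. Its arguments are lists of equal length, an entry for each row: "dp": the shift along the world's x, y, z in mm, a list of three; "rotation": the turn, a rotation vector about the world's x, y, z in rad, a list of three; "hand": the opening, from 0 (shut) to 1 (fully open). A call has 1 to 10 rows; each row shifts and turns the commanded pose from where the row before left it; what a row does not reach is not made up. A row lasts 1/8 s, in which the tool goes at most 62.5 mm and 10.7 degrees, less where a joint would pass 70% of its speed; a pose out of reach is approached as far as the arm can. A call with a gripper value outside its range is refused whole. The fingers move at their own pace and stop on an object; "newtons" is the grip in N (left out, the last holds). Time passes only in rows, so rows that do not move let the fingers close. It gives the time, the measured TCP pose, the force, the opening and the grip force at its end, in the units of the state.
- manip.read_state(): the state, without advancing time (a new reading comes with each control period).
- camera(name): name is "scene" or "side" or "wrist"; returns a dict with "image" (400x640x3 uint8, red, green, blue), "fx", "fy", "cx", "cy" (pixels), "k1" (the pictures are not rectified: a ray, as slopes to the right and down, at radius r is drawn at 1 + k1 r^2 times it, then the intrinsics apply), "R" (3x3) and "t" (3): a world point X has camera coordinates R X + t; the wrist camera has in their place "mount" (4x4, takes a point from camera to tool coordinates, whose origin is the TCP and whose axes are the flange's). Camera axes: x right, y down, z forward; pixel columns grow to the right and rows downward; lengths in mm; the calibration is good to about 2 mm. A picture is of the moment at which its call begins: read the wrist's pose just before it. There is no depth.
- manip.sign_off(): hands the job in; it is judged then, once.
The state is a dict: "clock": time; "joints": joint angles; "qd": joint speeds; "effort": joint torques, N m; "eef_pos": TCP position; "eef_rot": TCP orientation; "wrist_force": force on the tool from outside, world axes, zero at the start; "moment": the same for the moment, N m; "finger_gap": finger opening in mm; "finger_force": force on a finger pad.
Only numpy, scipy, OpenCV 4.12 (cv2) and the standard library are available. Lean on these libraries where they do the work, as an engineer would, in place of code of your own. Each camera call takes 0.05 s, during which the arm holds its last target. There are 200 camera calls.

## Working session

There is one attempt and no reset: what is moved stays moved. The work goes in short steps, Python scripts to look and compute and a tool call to move; the robot and the scene stay as the last step left them, time stands still between calls to the robot, and variables do not carry over. Pictures are saved under pics/ and viewed, at most 14 in all, crops included, and the job is handed in when it is done.

Besides the shell and the picture viewer there is one more tool, called in YAML: its name, and indented under it one key for each argument. move_arm: Moves the arm, as the interface text tells. Its arguments: {"type":"object","properties":{"dp":{"type":"array","items":{"type":"array","items":{"type":"number"}}},"rotation":{"type":"array","items":{"type":"array","items":{"type":"number"}}},"hand":{"type":"array","items":{"type":"number"}},"newtons":{"type":"number"}},"required":["dp","rotation","hand"]}

```bash
ls; mkdir -p pics
cat > h.py <<'E'
import numpy as np, cv2
from cell import manip, camera
from scipy.spatial.transform import Rotation as Ro
def snap(n,f):
    s=manip.read_state(); c=camera(n)
    cv2.imwrite(f'pics/{f}.png',c['image'][:,:,::-1])
    if n=='wrist':
        M=np.array(c['mount']); T=np.eye(4); T[:3,:3]=Ro.from_euler('xyz',s['eef_rot']).as_matrix(); T[:3,3]=s['eef_pos']
        W=np.linalg.inv(T@M); c['R']=W[:3,:3]; c['t']=W[:3,3]
    np.savez(f'pics/{f}.npz',**{k:np.array(c[k]) for k in('fx','fy','cx','cy','k1','R','t')})
    return s
def ray(f,u,v):
    c=np.load(f'pics/{f}.npz'); x=np.array([(u-c['cx'])/c['fx'],(v-c['cy'])/c['fy']])
    p=x.copy()
    for _ in range(30): p=x/(1+c['k1']*(p@p))
    R=c['R']; return -R.T@c['t'], R.T@np.array([p[0],p[1],1.])
def at(f,u,v,z):
    o,d=ray(f,u,v); return (o+d*(z-o[2])/d[2]).round(1)
def proj(f,X):
    c=np.load(f'pics/{f}.npz'); q=c['R']@np.array(X,float)+c['t']; p=q[:2]/q[2]; p=p*(1+c['k1']*(p@p))
    return np.array([c['fx']*p[0]+c['cx'],c['fy']*p[1]+c['cy']]).round(1)
E
python3 - <<'E'
from h import *
print(snap('scene','s0')); snap('side','d0'); snap('wrist','w0')
a=[cv2.imread(f'pics/{k}0.png') for k in 'sdw']
cv2.imwrite('pics/sd.png',cv2.resize(np.vstack(a[:2]),None,fx=.75,fy=.75))
for k in 'sdw':
  o,d=ray(k+'0',320,200); print(k,o,d)
E
```

```text
pics
{'clock': 0.0, 'joints': array([ 1.22737864e+00,  3.00468962e-01,  1.52160322e+00,  4.24218105e-05,
        1.32070117e+00, -6.66140991e-02]), 'qd': array([-3.47080436e-05,  3.41277111e-04, -1.37749969e-03, -1.34585741e-04,
        6.58887391e-04, -3.27301688e-05]), 'effort': array([-1.30441786e-04, -5.31802976e+01, -3.52743852e+01,  7.08482321e-02,
        2.43696116e-02, -1.10207927e-04]), 'eef_pos': array([150.21303201, 528.8070469 , 204.87814189]), 'eef_rot': array([-3.14041731e+00, -1.19591465e-04,  2.86477847e+00]), 'wrist_force': array([ 0.13773885,  0.74730831, -0.04824881]), 'moment': array([-0.05229463,  0.00922586, -0.01906827]), 'finger_force': 0.0, 'finger_gap': 94.44036027400831}
s [-158.58589702 -749.61814031  751.64460448] [ 0.48311567  0.62934168 -0.60901599]
d [ 298.7515139  -680.97020508 1013.30761722] [ 0.11702445  0.57663294 -0.80892273]
w [ 79.45829018 548.55264245 385.30998307] [ 0.27659526 -0.08790413 -0.95767029]
```

View pics/s0.png

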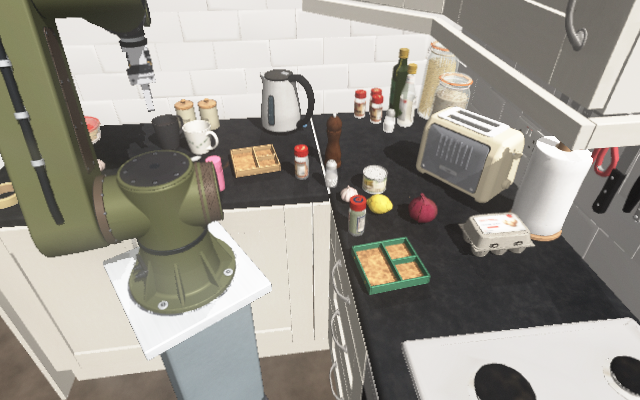

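View pics/d0.png

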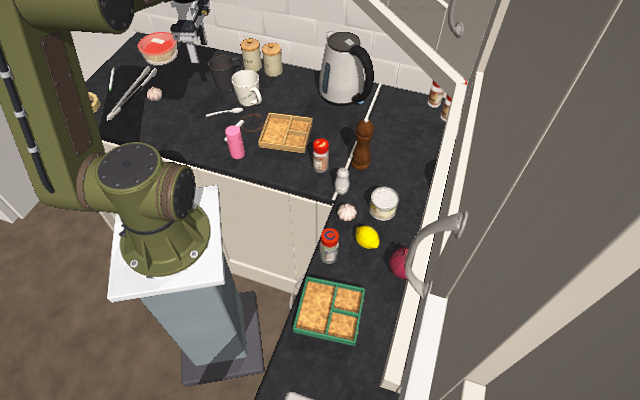

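The scene shows, in pixels: the chilli jar at (301,160), shaker (331,173), garlic (348,194), herb jar (357,215), lemon (380,203), wooden caddy (256,160) and green caddy (390,265). The side view shows the same things from above, plus a pink look-alike at (235,142). I'll zoom in to measure.

Run:
```python
import cv2
a=cv2.imread('pics/s0.png')[110:300,220:450]; cv2.imwrite('pics/s0z.png',cv2.resize(a,None,fx=3,fy=3,interpolation=cv2.INTER_CUBIC))
a=cv2.imread('pics/d0.png')[105:350,220:420]; cv2.imwrite('pics/d0z.png',cv2.resize(a,None,fx=2.4,fy=2.4,interpolation=cv2.INTER_CUBIC))
```

```text
(no output)
```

View pics/s0z.png

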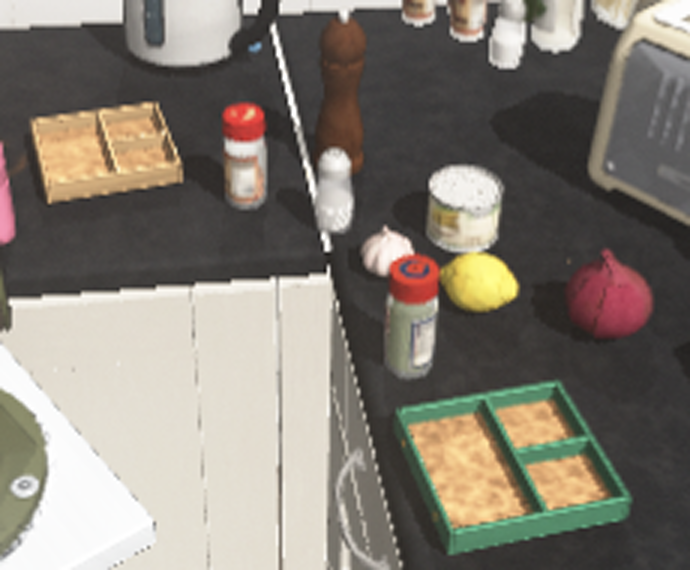

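View pics/d0z.png

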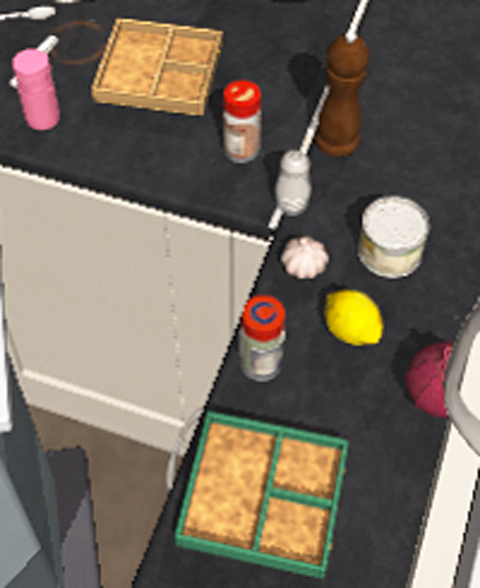

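```bash
cat > m.py <<'E'
from h import *
S=lambda x,y:(220+x/3,110+y/3); D=lambda x,y:(220+x/2.4,105+y/2.4)
def tri(s,d):
    A=np.zeros((3,3));b=np.zeros(3)
    for f,p in(('s0',S(*s)),('d0',D(*d))):
        o,r=ray(f,*p); r/=np.linalg.norm(r); P=np.eye(3)-np.outer(r,r); A+=P;b+=P@o
    return np.linalg.solve(A,b).round(1)
for n,s,d,z in [('herb',(416,267),(264,311),109),('chilli',(244,117),(242,96),106),('salt',(334,153),(294,154),88),('garlic',(387,255),(305,259),22),('lemon',(480,282),(354,318),28),('tin',(466,186),(396,222),58),('mill',(343,22),(348,38),185)]:
    print(n,at('s0',*S(*s),z),at('d0',*D(*d),z),tri(s,d))
for n,s,d in [('g',[(398,409),(559,384),(629,490),(447,532)],[(209,414),(347,439),(324,565),(178,537)]),('w',[(31,118),(156,104),(181,155),(44,187)],[(117,20),(222,31),(207,105),(94,97)])]:
    for f,F,q in(('s0',S,s),('d0',D,d)):
        P=np.array([at(f,*F(*p),30)[:2] for p in q]); print(n,f,P.tolist(),P.mean(0),[np.linalg.norm(P[i]-P[i-1]).round() for i in range(4)])
    print(n,'tri',[tri(a,b).tolist() for a,b in zip(s,d)])
E
python3 m.py
```

```text
herb [ 433.4 -143.   109. ] [ 433.8 -144.1  109. ] [ 433.7 -143.4  108.8]
chilli [465.9 159.5 106. ] [469.6 157.8 106. ] [470.  163.5 101.6]
salt [514.4  70.4  88. ] [515.   72.1  88. ] [515.4  72.3  87. ]
garlic [503.8 -28.7  22. ] [507.9 -32.   22. ] [508.4 -26.4  17. ]
lemon [ 540.9 -121.4   28. ] [ 542.2 -123.3   28. ] [ 542.3 -121.4   26.5]
tin [612.2 -24.   58. ] [614.7 -24.8  58. ] [615.5 -21.8  54.9]
mill [583.  143.7 185. ] [591.7 151.4 185. ] [595.1 159.4 175.9]
g s0 [[362.6, -206.2], [492.9, -267.0], [446.4, -383.2], [304.8, -328.2]] [ 401.675 -296.15 ] [np.float64(135.0), np.float64(144.0), np.float64(125.0), np.float64(152.0)]
g d0 [[363.7, -209.6], [498.1, -263.3], [444.4, -385.5], [311.5, -333.1]] [ 404.425 -297.875] [np.float64(134.0), np.float64(145.0), np.float64(133.0), np.float64(143.0)]
g tri [[363.2, -207.6, 29.3], [499.9, -260.9, 22.3], [443.7, -385.7, 33.3], [310.5, -326.9, 21.6]]
w s0 [[342.5, 413.6], [474.5, 353.9], [436.4, 241.4], [286.1, 275.9]] [384.875 321.2  ] [np.float64(149.0), np.float64(145.0), np.float64(119.0), np.float64(154.0)]
w d0 [[341.1, 402.3], [480.3, 352.9], [436.4, 220.9], [294.1, 262.6]] [387.975 309.675] [np.float64(147.0), np.float64(148.0), np.float64(139.0), np.float64(148.0)]
w tri [[339.5, 401.4, 34.4], [481.2, 363.2, 22.2], [433.3, 226.0, 33.7], [291.1, 277.0, 22.8]]
```

move_arm:
  dp:
    - [44, -42, 8]
    - [44, -42, 8]
    - [44, -42, 8]
    - [44, -42, 8]
    - [44, -42, 8]
    - [0, 0, 0]
    - [0, 0, 0]
  rotation:
    - [0, 0, 0]
    - [0, 0, 0]
    - [0, 0, 0]
    - [0, 0, 0]
    - [0, 0, 0]
    - [0, 0, 0]
    - [0, 0, 0]
  hand: [1, 1, 1, 1, 1, 1, 1]

```text
clock: 1.02
eef_pos: [370.0, 319.2, 245.2]
eef_rot: [-3.141, -0.0, 2.864]
wrist_force: [-1.1, 0.2, 0.8]
finger_gap: 93.9
finger_force: 0.0
```

Run:
```python
from h import *
s=snap('wrist','w1'); print(s['eef_pos'],s['eef_rot'],s['joints'])
for X in [(470,161,106),(387,310,30),(515,72,88)]: print(proj('w1',X))
```

```text
[370.00493982 319.18486701 245.16713922] [-3.14127109e+00 -4.58833747e-04  2.86431720e+00] [ 6.36729899e-01  1.32515234e-01  1.63106290e+00  1.70170317e-04
  1.37854934e+00 -6.56823605e-01]
[225.4 286.6]
[319.8 181.5]
[183.1 320.1]
```

View pics/w1.png

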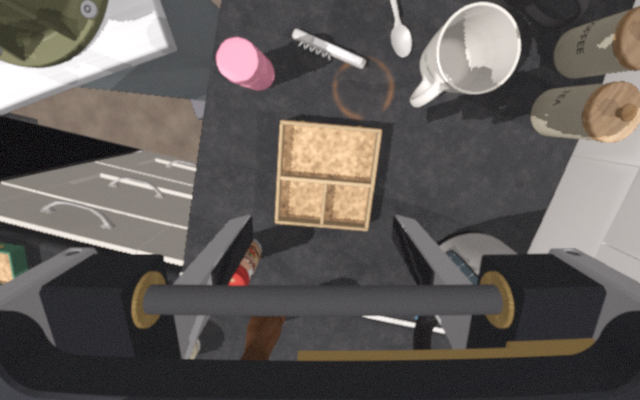

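The wrist view shows the wooden caddy with its rim corners at about (279,121), (383,127), (370,231) and (275,221), and the chilli cap at (240,280).

```bash
cat > cad.py <<'E'
from h import *
from scipy.optimize import least_squares
def cad(views,g):
    # views: [(f,[px corners in order (-,-),(-,+),(+,+),(+,-)])]
    def P(p): 
        c,s=np.cos(p[2]),np.sin(p[2]); return [(p[0]+c*a-s*b,p[1]+s*a+c*b,30) for a,b in((-74.5,-69.5),(-74.5,69.5),(74.5,69.5),(74.5,-69.5))]
    r=lambda p:np.concatenate([proj(f,X)-q for f,qs in views for X,q in zip(P(p),qs)])
    return least_squares(r,g,diff_step=1e-3)
E
python3 - <<'E'
from cad import *
r=cad([('w1',[(279,121),(383,127),(370,231),(275,221)])],[387,310,-.3]); print(r.x,r.fun.round(1))
S=lambda x,y:(220+x/3,110+y/3); D=lambda x,y:(220+x/2.4,105+y/2.4)
o=[3,0,1,2]
s=[(398,409),(559,384),(629,490),(447,532)];d=[(209,414),(347,439),(324,565),(178,537)]
r=cad([('s0',[S(*s[i]) for i in o]),('d0',[D(*d[i]) for i in o])],[403,-297,-.4]); print(r.x,r.fun.round(1))
E
```

```text
[ 3.83776147e+02  3.20916451e+02 -3.54212583e-01] [ 0.7 -1.4 -1.   0.8 -1.  -1.3  0.6  1.9]
[ 4.03548923e+02 -2.96005060e+02 -4.01455963e-01] [ 1.8  0.1 -1.  -0.6 -0.  -2.2  1.6  1.8 -1.7 -0.6 -1.1 -2.3  0.2 -0.8
  0.6  1.5]
```

move_arm:
  dp:
    - [25, -40, 0]
    - [25, -40, 0]
    - [24, -40, 0]
    - [24, -40, 0]
    - [0, 0, -40]
    - [0, 0, -40]
    - [0, 0, 0]
  rotation:
    - [0, 0, 0]
    - [0, 0, 0]
    - [0, 0, 0]
    - [0, 0, 0]
    - [0, 0, 0]
    - [0, 0, 0]
    - [0, 0, 0]
  hand: [1, 1, 1, 1, 1, 1, 1]

```text
clock: 1.95
eef_pos: [466.6, 159.8, 163.4]
eef_rot: [-3.139, -0.004, 2.867]
wrist_force: [0.9, 0.9, 1.0]
finger_gap: 94.3
finger_force: 0.0
```

Run:
```python
from h import *
s=snap('wrist','w2'); print(s['eef_pos'],s['eef_rot'],s['joints'])
for X in [(468,159,106),(468,159,0),(384,319,30),(515,72,88)]: print(proj('w2',X))
```

```text
[466.62135226 159.83293059 163.36189581] [-3.13907513 -0.00446743  2.86655979] [ 2.55685189e-01  2.17555461e-01  1.72685304e+00  9.64396471e-05
  1.20231131e+00 -1.04011886e+00]
[322.6 203.6]
[322.7 177.9]
[449.5  66.9]
[251.5 264. ]
```

View pics/w2.png

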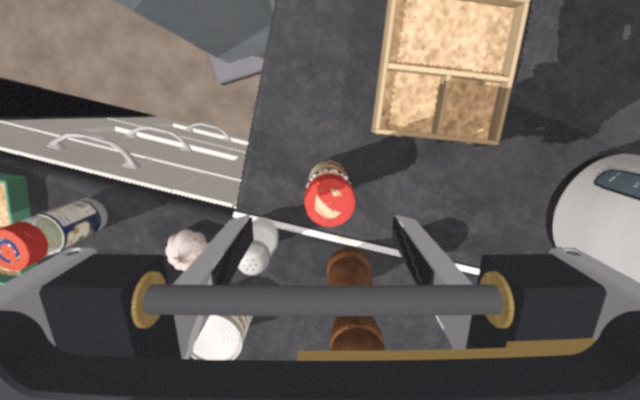

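The chilli cap shows at (330,200), the shaker top at (253,262), the garlic at (185,250), and the herb cap at the left edge (20,247). The wooden caddy is at upper right, with its near corners at (374,132) and (497,143).

Run:
```python
from h import *
for n,u,v,z in [('ch',330,200,106),('salt',253,263,88),('garl',185,250,25),('herb',20,247,109)]: print(n,at('w2',u,v,z))
print(at('w2',374,132,30),at('w2',497,143,30))
c,s=np.cos(-.354),np.sin(-.354)
for a,b in((74.5,-69.5),(74.5,69.5)): print(384+c*a-s*b,320+s*a+c*b)
```

```text
ch [466.6 166.1 106. ]
salt [514.4  73.8  88. ]
garl [504.3 -28.1  25. ]
herb [ 431.6 -130.   109. ]
[427.9 227.9  30. ] [475.7 356.9  30. ]
429.78817208259596 228.98382947335904
477.97287585261785 359.3649413055383
```

move_arm:
  dp:
    - [0, 4, -40]
    - [0, 0, -42]
    - [0, 0, -40]
    - [0, 0, 0]
    - [0, 0, 0]
    - [0, 0, 0]
    - [0, 0, 0]
    - [0, 0, 0]
    - [0, 0, 0]
  rotation:
    - [0, 0, 0]
    - [0, 0, 0]
    - [0, 0, 0]
    - [0, 0, 0]
    - [0, 0, 0]
    - [0, 0, 0]
    - [0, 0, 0]
    - [0, 0, 0]
    - [0, 0, 0]
  hand: [1, 1, 1, 1, 0, 0, 0, 0, 0]
  newtons: 15

```text
clock: 3.12
eef_pos: [468.4, 163.1, 43.6]
eef_rot: [3.141, 0.0, 2.865]
wrist_force: [-0.8, 0.6, 0.8]
finger_gap: 47.6
finger_force: 0.7
```

move_arm:
  dp:
    - [0, 0, 0]
    - [0, 0, 0]
    - [0, 0, 0]
  rotation:
    - [0, 0, 0]
    - [0, 0, 0]
    - [0, 0, 0]
  hand: [0, 0, 0]

```text
clock: 3.5
eef_pos: [468.5, 163.1, 43.6]
eef_rot: [3.141, 0.0, 2.865]
wrist_force: [-0.4, 1.2, 3.1]
finger_gap: 44.5
finger_force: 15.0
```

move_arm:
  dp:
    - [0, 0, 40]
    - [0, 0, 60]
    - [0, 0, 60]
    - [-2, -55, 0]
    - [-2, -55, 0]
    - [-2, -55, 0]
    - [-2, -55, 0]
    - [-2, -55, 0]
    - [-2, -55, 0]
    - [-2, -55, 0]
  rotation:
    - [0, 0, 0]
    - [0, 0, 0]
    - [0, 0, 0]
    - [0, 0, 0]
    - [0, 0, 0]
    - [0, 0, 0]
    - [0, 0, 0]
    - [0, 0, 0]
    - [0, 0, 0]
    - [0, 0, 0]
  hand: [0, 0, 0, 0, 0, 0, 0, 0, 0, 0]

```text
clock: 4.75
eef_pos: [453.7, -223.7, 203.2]
eef_rot: [3.142, -0.001, 2.865]
wrist_force: [1.5, -0.9, -1.3]
finger_gap: 44.4
finger_force: 15.0
```

move_arm:
  dp:
    - [-2, -56, 0]
    - [0, 0, 0]
    - [0, 0, 0]
    - [0, 0, 0]
  rotation:
    - [0, 0, 0]
    - [0, 0, 0]
    - [0, 0, 0]
    - [0, 0, 0]
  hand: [0, 0, 0, 0]

```text
clock: 5.25
eef_pos: [452.5, -276.9, 203.5]
eef_rot: [3.141, -0.0, 2.866]
wrist_force: [-0.2, 0.4, -1.4]
finger_gap: 44.4
finger_force: 15.0
```

Run:
```python
from h import *
s=snap('wrist','w3'); print(s['eef_pos'],s['eef_rot'],s['joints'])
c,t=np.cos(-.401),np.sin(-.401)
for a,b in((-74.5,-69.5),(-74.5,69.5),(74.5,69.5),(74.5,-69.5),(38.5,33.5)): print(proj('w3',(403.5+c*a-t*b,-296+t*a+c*b,30)))
```

```text
[ 452.47431058 -276.88173408  203.46350093] [ 3.14149979e+00 -1.58010220e-04  2.86614717e+00] [-6.18212093e-01  2.58155028e-01  1.57899016e+00  3.56102028e-05
  1.30462749e+00 -1.91357230e+00]
[244.3  69.6]
[362.4  85.1]
[344.2 205.2]
[237.3 192.2]
[320.1 174.8]
```

View pics/w3.png

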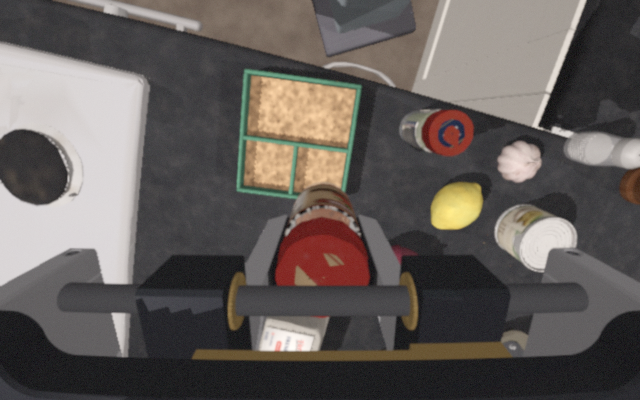

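The green caddy's corners match the fit: (245,70), (362,85), (346,199) and (238,191). The herb cap is at (448,132), the lemon at (457,206) and the garlic at (519,162).

move_arm:
  dp:
    - [0, -2, -45]
    - [0, 0, -45]
    - [0, 0, -40]
    - [0, 0, -10]
    - [0, 0, -5]
    - [0, 0, -1]
    - [0, 0, -1]
    - [0, 0, 0]
  rotation:
    - [0, 0, 0]
    - [0, 0, 0]
    - [0, 0, 0]
    - [0, 0, 0]
    - [0, 0, 0]
    - [0, 0, 0]
    - [0, 0, 0]
    - [0, 0, 0]
  hand: [0, 0, 0, 0, 0, 0, 0, 0]

```text
clock: 6.3
eef_pos: [452.5, -280.1, 57.0]
eef_rot: [-3.141, 0.001, 2.865]
wrist_force: [-0.7, 0.2, -2.3]
finger_gap: 44.4
finger_force: 15.0
```

Run:
```python
from h import *
for n,u,v,z in [('herb',448,132,109),('lemon',457,206,28),('lem end',434,219,28),('lem end2',480,190,28),('garl',519,162,25),('tin',550,246,58)]: print(n,at('w3',u,v,z))
# lemon axis by colour
im=cv2.imread('pics/w3.png'); h=cv2.cvtColor(im,cv2.COLOR_BGR2HSV); m=cv2.inRange(h,(22,120,80),(38,255,255)); m[:, :400]=0;m[250:]=0
ys,xs=np.nonzero(m); P=np.array([at('w3',u,v,28)[:2] for u,v in zip(xs,ys)]); w,V=np.linalg.eigh(np.cov(P.T)); print(len(xs),P.mean(0),2*np.sqrt(w),np.degrees(np.arctan2(*V[::-1,1])))
```

```text
herb [ 429.3 -146.4  109. ]
lemon [ 541.7 -117.9   28. ]
lem end [ 551.3 -150.6   28. ]
lem end2 [528.3 -85.1  28. ]
garl [506.2 -28.5  25. ]
tin [615.6 -19.9  58. ]
1532 [ 536.86586162 -120.45104439] [30.72792342 42.31630892] 114.13537960827223
```

move_arm:
  dp:
    - [0, 0, -1]
    - [0, 0, 0]
    - [0, 0, -1]
    - [0, 0, 0]
  rotation:
    - [0, 0, 0]
    - [0, 0, 0]
    - [0, 0, 0]
    - [0, 0, 0]
  hand: [0, 0, 0, 0]

```text
clock: 6.8
eef_pos: [452.7, -280.1, 55.5]
eef_rot: [-3.141, 0.001, 2.865]
wrist_force: [-1.4, 2.8, 10.3]
finger_gap: 44.6
finger_force: 15.0
```

move_arm:
  dp:
    - [0, 0, 0]
    - [0, 0, 0]
    - [0, 0, 0]
    - [0, 0, 40]
    - [0, 0, 40]
    - [0, 0, 40]
    - [-5, 34, 0]
    - [-5, 34, 0]
    - [-5, 34, 0]
    - [-5, 34, 0]
  rotation:
    - [0, 0, 0]
    - [0, 0, 0]
    - [0, 0, 0]
    - [0, 0, 0]
    - [0, 0, 0]
    - [0, 0, 0]
    - [0, 0, -0.18]
    - [0, 0, -0.18]
    - [0, 0, -0.18]
    - [0, 0, -0.18]
  hand: [0.75, 0.75, 0.75, 0.75, 0.75, 0.75, 0.9, 0.9, 0.9, 0.9]

```text
clock: 8.05
eef_pos: [432.0, -142.9, 174.4]
eef_rot: [-3.142, -0.0, 2.139]
wrist_force: [-0.3, -0.0, 0.8]
finger_gap: 85.0
finger_force: 0.0
```

move_arm:
  dp:
    - [0, 0, 0]
    - [0, 0, 0]
    - [0, 0, 0]
    - [0, 0, 0]
    - [0, 0, 0]
    - [0, 0, 0]
    - [0, 0, 0]
  rotation:
    - [0, 0, -0.18]
    - [0, 0, -0.18]
    - [0, 0, -0.18]
    - [0, 0, -0.18]
    - [0, 0, -0.18]
    - [0, 0, 0]
    - [0, 0, 0]
  hand: [0.9, 0.9, 0.9, 0.9, 0.9, 0.9, 0.9]

```text
clock: 8.93
eef_pos: [432.3, -143.9, 174.4]
eef_rot: [-3.141, -0.0, 1.249]
wrist_force: [-0.4, -0.1, 0.0]
finger_gap: 84.3
finger_force: 0.0
```

Run:
```python
from h import *
s=snap('wrist','w4'); print(s['eef_pos'],s['eef_rot'],s['joints'])
for X in [(432,-144,109),(452,-280,118)]: print(proj('w4',X))
```

```text
[ 432.26756248 -143.94679666  174.40750817] [-3.14149076e+00 -8.31264238e-07  1.24889666e+00] [-4.01869101e-01  1.19208119e-01  1.81511764e+00 -7.82226916e-06
  1.20736854e+00 -7.99666553e-02]
[321.4 199.1]
[384.3 320.9]
```

View pics/w4.png

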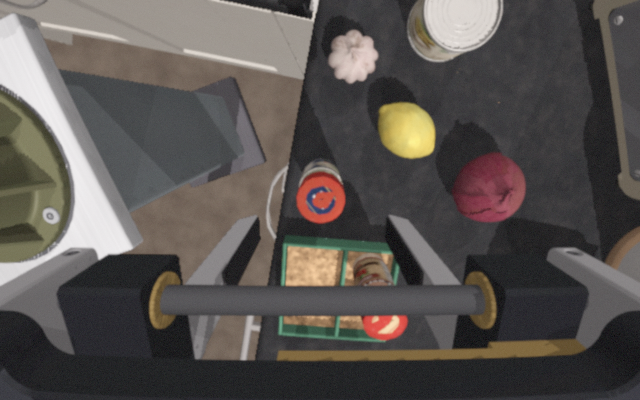

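The herb cap is at (322,197), centred as predicted. The chilli jar stands upright in its square at (370,290). The lemon is at (407,130) and the garlic at (353,57).

move_arm:
  dp:
    - [0, 1, -45]
    - [0, 0, -45]
    - [0, 0, -41]
    - [0, 0, 0]
    - [0, 0, 0]
    - [0, 0, 0]
    - [0, 0, 0]
    - [0, 0, 0]
    - [0, 0, 0]
    - [0, 0, 0]
  rotation:
    - [0, 0, 0]
    - [0, 0, 0]
    - [0, 0, 0]
    - [0, 0, 0]
    - [0, 0, 0]
    - [0, 0, 0]
    - [0, 0, 0]
    - [0, 0, 0]
    - [0, 0, 0]
    - [0, 0, 0]
  hand: [0.9, 0.9, 0.9, 0, 0, 0, 0, 0, 0, 0]

```text
clock: 10.22
eef_pos: [432.6, -143.1, 44.2]
eef_rot: [3.141, 0.0, 1.245]
wrist_force: [-2.2, -0.1, 7.7]
finger_gap: 44.2
finger_force: 15.0
```

Run:
```python
from h import *
im=cv2.imread('pics/w4.png'); h=cv2.cvtColor(im,cv2.COLOR_BGR2HSV)
m=cv2.inRange(h,(22,120,60),(38,255,255)); m[:, :360]=0;m[:,450:]=0;m[180:]=0
c=max(cv2.findContours(m,0,2)[0],key=cv2.contourArea); e=cv2.fitEllipse(c); print(e)
a=np.radians(e[2]); L=e[1][1]/2; u,v=e[0]; d=np.array([-np.sin(a),np.cos(a)])
p=at('w4',u+L*d[0],v+L*d[1],28);q=at('w4',u-L*d[0],v-L*d[1],28);print(p,q,at('w4',u,v,28),np.degrees(np.arctan2(*(q-p)[1::-1])))
print('garlic',at('w4',353,57,25))
# wood targets
c,s=np.cos(-.354),np.sin(-.354)
for a,b in((38.5,33.5),(38.5,-33.5),(-33.5,0)): print(383+c*a-s*b,318.5+s*a+c*b)
c,s=np.cos(-.401),np.sin(-.401); print(403.5+c*-33.5,-296+s*-33.5)
```

```text
((404.835693359375, 129.61199951171875), (46.82736587524414, 61.71567153930664), 130.67002868652344)
[519.9 -89.9  28. ] [ 559.2 -149.7   28. ] [ 539.2 -119.2   28. ] -56.68745734056004
garlic [506.4 -27.8  25. ]
430.7256142578031 336.57666295850476
407.49989373556235 273.7310910681737
351.5772140548345 330.1128602611204
372.65751764096683 -282.9236365172604
```

move_arm:
  dp:
    - [0, 0, 40]
    - [0, 0, 60]
    - [0, 0, 60]
    - [0, 60, 0]
    - [0, 60, 0]
    - [0, 60, 0]
    - [0, 60, 0]
    - [0, 60, 0]
    - [0, 60, 0]
    - [0, 60, 0]
  rotation:
    - [0, 0, 0]
    - [0, 0, 0]
    - [0, 0, 0]
    - [0, 0, 0]
    - [0, 0, 0]
    - [0, 0, 0]
    - [0, 0, 0]
    - [0, 0, 0]
    - [0, 0, 0]
    - [0, 0, 0]
  hand: [0, 0, 0, 0, 0, 0, 0, 0, 0, 0]

```text
clock: 11.48
eef_pos: [431.9, 279.1, 203.6]
eef_rot: [3.141, -0.0, 1.245]
wrist_force: [1.2, -1.0, -1.1]
finger_gap: 44.0
finger_force: 15.0
```

move_arm:
  dp:
    - [-2, 59, 0]
    - [0, 0, 0]
    - [0, 0, 0]
    - [0, 0, -40]
  rotation:
    - [0, 0, 0]
    - [0, 0, 0]
    - [0, 0, 0]
    - [0, 0, 0]
  hand: [0, 0, 0, 0]

```text
clock: 11.98
eef_pos: [431.8, 335.6, 165.5]
eef_rot: [3.138, -0.004, 1.243]
wrist_force: [-0.7, -0.7, -1.6]
finger_gap: 44.2
finger_force: 15.0
```

Run:
```python
from h import *
s=snap('wrist','w5'); print(s['eef_pos'],s['eef_rot'],s['joints'])
c,t=np.cos(-.354),np.sin(-.354)
for a,b in((-74.5,-69.5),(-74.5,69.5),(74.5,69.5),(74.5,-69.5),(38.5,33.5)): print(proj('w5',(383+c*a-t*b,318.5+t*a+c*b,30)))
```

```text
[431.75741815 335.6231291  165.53416802] [ 3.13815018 -0.0042851   1.24349178] [ 5.93868128e-01  3.25227675e-01  1.58361816e+00 -1.58569445e-04
  1.22725225e+00  9.21233048e-01]
[226.  260.8]
[218.7 147. ]
[353.5 150.4]
[347.3 263.8]
[320.1 181.3]
```

View pics/w5.png

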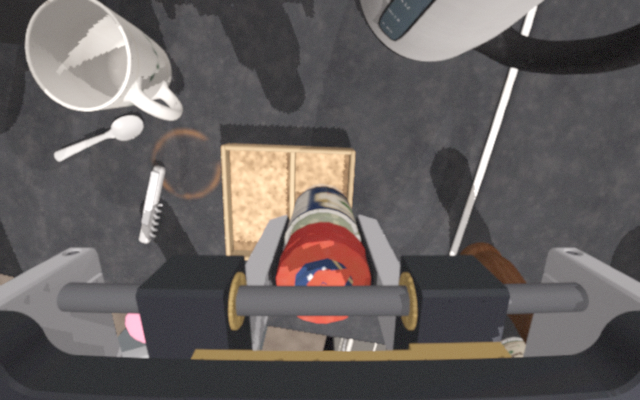

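The caddy's far corners are at (222,146) and (355,147), about 2 mm off the prediction. The herb jar hangs over its square, so I'll lower it.

move_arm:
  dp:
    - [2, 1, -45]
    - [0, 0, -40]
    - [0, 0, -15]
    - [0, 0, -6]
    - [0, 0, -2]
    - [0, 0, -1]
    - [0, 0, 0]
    - [0, 0, -1]
    - [0, 0, 0]
  rotation:
    - [0, 0, 0]
    - [0, 0, 0]
    - [0, 0, 0]
    - [0, 0, 0]
    - [0, 0, 0]
    - [0, 0, 0]
    - [0, 0, 0]
    - [0, 0, 0]
    - [0, 0, 0]
  hand: [0, 0, 0, 0, 0, 0, 0, 0, 0]

```text
clock: 13.15
eef_pos: [432.9, 337.8, 55.9]
eef_rot: [3.14, -0.002, 1.245]
wrist_force: [-6.7, -2.4, 15.3]
finger_gap: 44.2
finger_force: 15.0
```

move_arm:
  dp:
    - [0, 0, 0]
    - [0, 0, 0]
    - [0, 0, 0]
    - [0, 0, 40]
    - [0, 0, 55]
    - [0, 0, 55]
    - [17, -53, 0]
    - [17, -53, 0]
    - [17, -53, 0]
    - [16, -53, 0]
  rotation:
    - [0, 0, 0]
    - [0, 0, 0]
    - [0, 0, 0]
    - [0, 0, 0]
    - [0, 0, 0]
    - [0, 0, 0]
    - [0, 0, 0]
    - [0, 0, 0]
    - [0, 0, 0]
    - [0, 0, 0]
  hand: [0.75, 0.75, 0.75, 0.75, 0.75, 0.75, 0.85, 0.85, 0.85, 0.85]

```text
clock: 14.4
eef_pos: [499.6, 123.3, 203.6]
eef_rot: [3.141, -0.0, 1.245]
wrist_force: [0.0, -0.4, 0.1]
finger_gap: 80.3
finger_force: 0.0
```

move_arm:
  dp:
    - [16, -52, 0]
    - [0, 0, -50]
    - [0, 0, 0]
    - [0, 0, 0]
  rotation:
    - [0, 0, 0]
    - [0, 0, 0]
    - [0, 0, 0]
    - [0, 0, 0]
  hand: [0.85, 0.85, 0.85, 0.85]

```text
clock: 14.9
eef_pos: [515.8, 73.6, 155.0]
eef_rot: [3.14, -0.001, 1.246]
wrist_force: [-0.8, 0.6, -0.1]
finger_gap: 80.2
finger_force: 0.0
```

Run:
```python
from h import *
s=snap('wrist','w6'); print(s['eef_pos'],s['eef_rot'],s['joints'])
for X in [(515,72.5,88),(434,338,121),(540,-120,28),(506,-28,25)]: print(proj('w6',X))
```

```text
[515.77129811  73.5800659  154.98109306] [ 3.14044781e+00 -5.13152742e-04  1.24557874e+00] [7.13795813e-02 2.82933870e-01 1.66523900e+00 3.34603062e-05
 1.19216558e+00 3.96585111e-01]
[321.1 199.8]
[  73.4 -118.1]
[388.1 317.3]
[340.8 262.7]
```

View pics/w6.png

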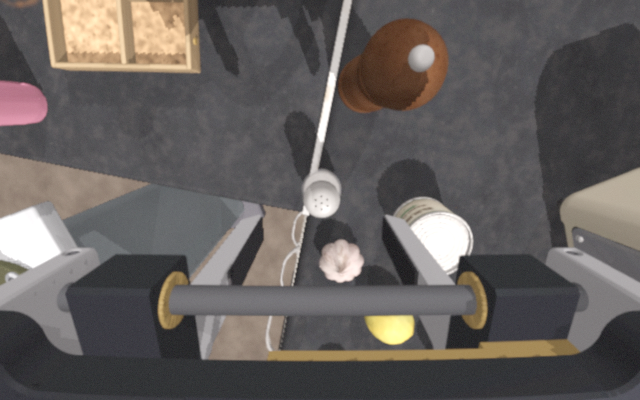

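The shaker top is at (322,200), centred between the fingers, and the wooden caddy's near corner is at (199,71).

move_arm:
  dp:
    - [0, 0, -45]
    - [0, 0, -45]
    - [0, 0, -35]
    - [0, 0, 0]
    - [0, 0, 0]
    - [0, 0, 0]
    - [0, 0, 0]
    - [0, 0, 0]
    - [0, 0, 0]
    - [0, 0, 0]
  rotation:
    - [0, 0, 0]
    - [0, 0, 0]
    - [0, 0, 0]
    - [0, 0, 0]
    - [0, 0, 0]
    - [0, 0, 0]
    - [0, 0, 0]
    - [0, 0, 0]
    - [0, 0, 0]
    - [0, 0, 0]
  hand: [0.85, 0.85, 0.85, 0, 0, 0, 0, 0, 0, 0]

```text
clock: 16.2
eef_pos: [515.8, 73.1, 29.4]
eef_rot: [3.14, -0.001, 1.245]
wrist_force: [-1.4, 0.5, 6.6]
finger_gap: 41.2
finger_force: 15.0
```

Run:
```python
from h import *
print(at('w6',199,71,30),at('w6',50,67,30))
c,s=np.cos(-.354),np.sin(-.354)
for a,b in((74.5,-69.5),(-74.5,-69.5)): print(385+c*a-s*b,319.5+s*a+c*b)
a,b=38.5,-33.5; print(385+c*a-s*b,319.5+s*a+c*b)
print('g',at('w6',342,261,25))
```

```text
[435.9 223.7  30. ] [288.8 281.5  30. ]
430.78817208259596 228.48382947335904
291.02712414738215 280.1350586944617
409.49989373556235 274.7310910681737
g [508.1 -26.3  25. ]
```

move_arm:
  dp:
    - [0, 0, 40]
    - [0, 0, 60]
    - [0, 0, 60]
    - [-26, 50, 0]
    - [-26, 50, 0]
    - [-26, 50, 0]
    - [-27, 51, 0]
    - [0, 0, 0]
    - [0, 0, 0]
    - [0, 0, -50]
  rotation:
    - [0, 0, 0]
    - [0, 0, 0]
    - [0, 0, 0]
    - [0, 0, 0]
    - [0, 0, 0]
    - [0, 0, 0]
    - [0, 0, 0]
    - [0, 0, 0]
    - [0, 0, 0]
    - [0, 0, 0]
  hand: [0, 0, 0, 0, 0, 0, 0, 0, 0, 0]

```text
clock: 17.45
eef_pos: [412.6, 273.9, 140.5]
eef_rot: [3.137, -0.005, 1.243]
wrist_force: [0.4, 0.2, -1.9]
finger_gap: 40.8
finger_force: 15.0
```

Run:
```python
from h import *
s=snap('wrist','w7'); print(s['eef_pos'],s['eef_rot'],s['joints'])
c,t=np.cos(-.354),np.sin(-.354)
for a,b in((-74.5,-69.5),(-74.5,69.5),(74.5,69.5),(74.5,-69.5),(38.5,33.5)): print(proj('w7',(385+c*a-t*b,319.5+t*a+c*b,30)))
```

```text
[412.58411877 273.9298742  140.50340834] [ 3.13709292 -0.00482483  1.24322024] [ 5.12210208e-01  2.41350734e-01  1.75495086e+00 -1.41979922e-04
  1.13869487e+00  8.39856180e-01]
[213.1 217.1]
[204.   81.3]
[357.9  85. ]
[350.6 220.4]
[319.8 122. ]
```

View pics/w7.png

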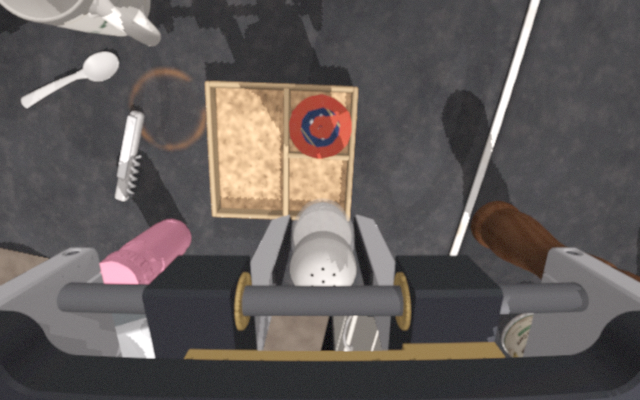

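The herb jar is upright in its square with its cap at (320,126), and the caddy corners (206,83), (357,87) and (212,215) match the model. I'll lower the shaker into the free square.

move_arm:
  dp:
    - [0, 0, -45]
    - [0, 0, -35]
    - [0, 0, -12]
    - [0, 0, -5]
    - [0, 0, -1]
    - [0, 0, -1]
    - [0, 0, 0]
    - [0, 0, -1]
    - [0, 0, 0]
  rotation:
    - [0, 0, 0]
    - [0, 0, 0]
    - [0, 0, 0]
    - [0, 0, 0]
    - [0, 0, 0]
    - [0, 0, 0]
    - [0, 0, 0]
    - [0, 0, 0]
    - [0, 0, 0]
  hand: [0, 0, 0, 0, 0, 0, 0, 0, 0]

```text
clock: 18.62
eef_pos: [411.2, 274.7, 40.9]
eef_rot: [3.14, -0.002, 1.245]
wrist_force: [-5.3, -2.1, 17.8]
finger_gap: 41.3
finger_force: 15.0
```

move_arm:
  dp:
    - [0, 0, 0]
    - [0, 0, 0]
    - [0, 0, 0]
    - [0, 0, 40]
    - [0, 0, 55]
    - [0, 0, 55]
    - [18, -56, 0]
    - [18, -56, 0]
    - [18, -56, 0]
    - [19, -56, 0]
  rotation:
    - [0, 0, 0]
    - [0, 0, 0]
    - [0, 0, 0]
    - [0, 0, 0]
    - [0, 0, 0]
    - [0, 0, 0]
    - [0, 0, 0.169]
    - [0, 0, 0.169]
    - [0, 0, 0.169]
    - [0, 0, 0.169]
  hand: [0.75, 0.75, 0.75, 0.75, 0.75, 0.75, 1, 1, 1, 1]

```text
clock: 19.88
eef_pos: [480.3, 60.8, 188.6]
eef_rot: [3.141, 0.0, 1.889]
wrist_force: [0.9, 1.0, -0.0]
finger_gap: 94.0
finger_force: 0.0
```

move_arm:
  dp:
    - [19, -56, 0]
    - [19, -57, 0]
    - [19, -57, 0]
    - [0, 0, -40]
    - [0, 0, 0]
    - [0, 0, 0]
  rotation:
    - [0, 0, 0.169]
    - [0, 0, 0]
    - [0, 0, 0]
    - [0, 0, 0]
    - [0, 0, 0]
    - [0, 0, 0]
  hand: [1, 1, 1, 1, 1, 1]

```text
clock: 20.62
eef_pos: [537.0, -105.3, 149.8]
eef_rot: [3.141, 0.001, 2.048]
wrist_force: [1.1, 1.0, -0.1]
finger_gap: 94.4
finger_force: 0.0
```

Run:
```python
from h import *
s=snap('wrist','w8'); print(s['eef_pos'],s['eef_rot'],s['joints'])
im=cv2.imread('pics/w8.png'); h=cv2.cvtColor(im,cv2.COLOR_BGR2HSV)
m=cv2.inRange(h,(22,110,60),(38,255,255)); m[330:]=0
c=max(cv2.findContours(m,0,2)[0],key=cv2.contourArea); e=cv2.fitEllipse(c); print(e,cv2.contourArea(c))
a=np.radians(e[2]); L=e[1][1]/2; u,v=e[0]; d=np.array([-np.sin(a),np.cos(a)])
p=at('w8',u+L*d[0],v+L*d[1],28);q=at('w8',u-L*d[0],v-L*d[1],28);print(p,q,at('w8',u,v,28),np.degrees(np.arctan2(*(q-p)[1::-1])))
```

```text
[ 536.95838133 -105.30382352  149.7994357 ] [3.14078905e+00 6.84345356e-04 2.04848025e+00] [-2.60608807e-01  3.44560026e-01  1.59642991e+00  3.72266086e-05
  1.19954778e+00 -7.38306493e-01]
((317.9491882324219, 196.26119995117188), (45.53553771972656, 61.84162139892578), 176.0742645263672) 1496.0
[521.7 -90.4  28. ] [ 558.1 -151.2   28. ] [ 539.4 -119.9   28. ] -59.09170887123264
```

View pics/w8.png

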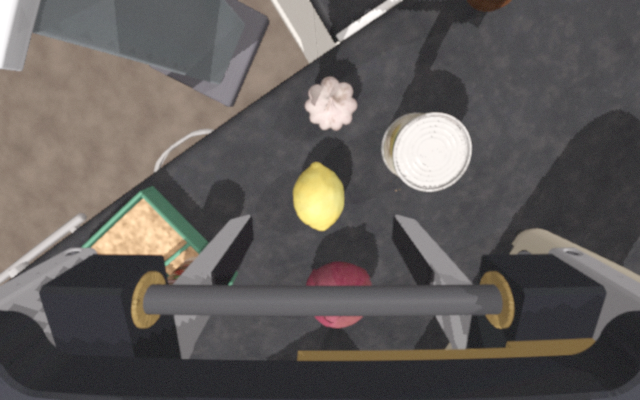

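The lemon is at (318,196), lying almost along the image vertical, and the onion is clear below it. I still need to shift about 15 mm.

move_arm:
  dp:
    - [2, -15, -30]
    - [0, 0, -45]
    - [0, 0, -40]
    - [0, 0, -22]
    - [0, 0, 0]
    - [0, 0, 0]
  rotation:
    - [0, 0, 0.06]
    - [0, 0, 0]
    - [0, 0, 0]
    - [0, 0, 0]
    - [0, 0, 0]
    - [0, 0, 0]
  hand: [1, 1, 1, 1, 1, 0]

```text
clock: 21.42
eef_pos: [539.6, -120.7, 13.3]
eef_rot: [3.14, 0.002, 2.108]
wrist_force: [-0.7, 0.2, 0.5]
finger_gap: 87.0
finger_force: 0.0
```

move_arm:
  dp:
    - [0, 0, 0]
    - [0, 0, 0]
    - [0, 0, 0]
    - [0, 0, 0]
    - [0, 0, 0]
    - [0, 0, 0]
  rotation:
    - [0, 0, 0]
    - [0, 0, 0]
    - [0, 0, 0]
    - [0, 0, 0]
    - [0, 0, 0]
    - [0, 0, 0]
  hand: [0, 0, 0, 0, 0, 0]

```text
clock: 22.18
eef_pos: [538.8, -120.7, 11.7]
eef_rot: [3.141, 0.0, 2.108]
wrist_force: [-0.1, 0.8, 5.8]
finger_gap: 53.9
finger_force: 15.0
```

move_arm:
  dp:
    - [0, 0, 30]
    - [0, 0, 55]
    - [0, 0, 60]
    - [0, 0, 20]
    - [-20, 50, 0]
    - [-20, 50, 0]
    - [-20, 50, 0]
    - [-20, 50, 0]
    - [-21, 50, 0]
    - [-21, 50, 0]
  rotation:
    - [0, 0, 0]
    - [0, 0, 0]
    - [0, 0, 0]
    - [0, 0, 0]
    - [0, 0, 0.15]
    - [0, 0, 0.15]
    - [0, 0, 0.15]
    - [0, 0, 0.15]
    - [0, 0, 0.15]
    - [0, 0, 0.15]
  hand: [0, 0, 0, 0, 0, 0, 0, 0, 0, 0]

```text
clock: 23.42
eef_pos: [415.5, 180.5, 176.2]
eef_rot: [-3.141, -0.0, 3.012]
wrist_force: [1.3, -0.0, -0.6]
finger_gap: 54.1
finger_force: 15.0
```

move_arm:
  dp:
    - [-21, 50, 0]
    - [-21, 50, 0]
    - [-21, 52, 0]
    - [0, 0, 0]
    - [0, 0, 0]
  rotation:
    - [0, 0, 0.15]
    - [0, 0, 0.15]
    - [0, 0, 0.16]
    - [0, 0, 0]
    - [0, 0, 0]
  hand: [0, 0, 0, 0, 0]

```text
clock: 24.05
eef_pos: [353.5, 330.8, 176.1]
eef_rot: [-3.141, -0.001, -2.816]
wrist_force: [-0.0, 0.6, -1.1]
finger_gap: 53.9
finger_force: 15.0
```

Run:
```python
from h import *
s=snap('wrist','w9'); print(s['eef_pos'],s['eef_rot'],s['joints'])
c,t=np.cos(-.354),np.sin(-.354)
for a,b in((-74.5,-69.5),(-74.5,69.5),(74.5,69.5),(74.5,-69.5),(38.5,33.5)): print(proj('w9',(385.5+c*a-t*b,320+t*a+c*b,30)))
print(proj('w9',(411,275,102)),proj('w9',(433,338,121)))
```

```text
[353.50582849 330.78910683 176.05499967] [-3.14098092e+00 -7.80839931e-04 -2.81616843e+00] [ 6.76713686e-01  1.81584638e-01  1.73888846e+00 -3.25260501e-04
  1.22206323e+00 -1.21939582e+00]
[298.1 113.7]
[391.  190.1]
[312.7 276.9]
[223.  212.7]
[308.  240.9]
[249.1 233.2] [303.2 282.1]
```

View pics/w9.png

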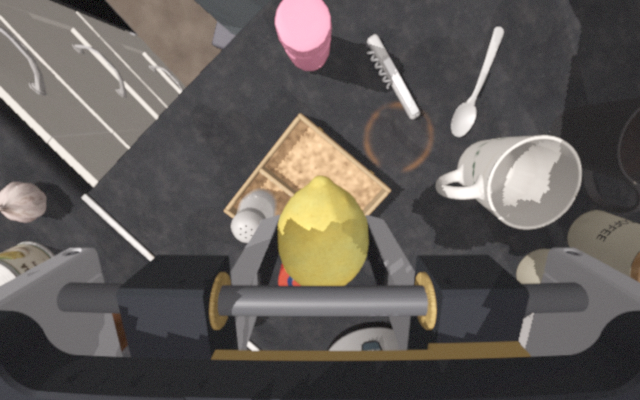

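The caddy corners at (300,115), (389,190) and (224,212) agree with the model. The shaker stands upright at (250,215) and the lemon hangs over the long compartment.

move_arm:
  dp:
    - [1, 1, -45]
    - [0, 0, -45]
    - [0, 0, -40]
    - [0, 0, -15]
    - [0, 0, -5]
    - [0, 0, -2]
    - [0, 0, 0]
    - [0, 0, -1]
    - [0, 0, 0]
  rotation:
    - [0, 0, 0]
    - [0, 0, 0]
    - [0, 0, 0]
    - [0, 0, 0]
    - [0, 0, 0]
    - [0, 0, 0]
    - [0, 0, 0]
    - [0, 0, 0]
    - [0, 0, 0]
  hand: [0, 0, 0, 0, 0, 0, 0, 0, 0]

```text
clock: 25.22
eef_pos: [354.6, 332.4, 23.7]
eef_rot: [3.141, 0.0, -2.815]
wrist_force: [0.0, -0.2, 0.1]
finger_gap: 53.7
finger_force: 15.0
```

move_arm:
  dp:
    - [0, 0, 0]
    - [0, 0, 0]
    - [0, 0, 0]
    - [0, 0, 15]
    - [0, 0, 50]
    - [0, 0, 55]
    - [0, 0, 45]
    - [22, -51, 0]
    - [22, -51, 0]
    - [22, -51, 0]
  rotation:
    - [0, 0, 0]
    - [0, 0, 0]
    - [0, 0, 0]
    - [0, 0, 0]
    - [0, 0, 0]
    - [0, 0, 0]
    - [0, 0, 0]
    - [0, 0, -0.104]
    - [0, 0, -0.104]
    - [0, 0, -0.104]
  hand: [0.65, 0.65, 0.65, 0.65, 0.65, 0.75, 0.75, 0.9, 0.9, 0.9]

```text
clock: 26.48
eef_pos: [420.9, 177.7, 189.7]
eef_rot: [3.141, 0.001, -3.13]
wrist_force: [0.5, -0.3, 0.2]
finger_gap: 84.5
finger_force: 0.0
```

move_arm:
  dp:
    - [22, -51, 0]
    - [22, -52, 0]
    - [21, -52, 0]
    - [21, -52, 0]
    - [0, 0, -40]
    - [0, 0, 0]
  rotation:
    - [0, 0, -0.104]
    - [0, 0, -0.104]
    - [0, 0, -0.104]
    - [0, 0, -0.104]
    - [0, 0, 0]
    - [0, 0, 0]
  hand: [0.9, 0.9, 0.9, 0.9, 0.9, 0.9]

```text
clock: 27.22
eef_pos: [505.3, -28.0, 147.4]
eef_rot: [-3.141, -0.004, 2.739]
wrist_force: [0.9, 0.7, 0.5]
finger_gap: 84.6
finger_force: 0.0
```

Run:
```python
from h import *
s=snap('wrist','w10'); print(s['eef_pos'],s['eef_rot'],s['joints'])
print(proj('w10',(507,-27.5,25)))
im=cv2.imread('pics/w10.png'); 
u,v=proj('w10',(507,-27.5,20)).astype(int); g=cv2.cvtColor(im,cv2.COLOR_BGR2GRAY); x0,y0=max(u-45,0),max(v-45,0); m=(g[y0:v+45,x0:u+45]>120).astype('uint8')
n,_,st,ce=cv2.connectedComponentsWithStats(m)
for i in range(1,n):
    if st[i,4]>100: c=ce[i]+[x0,y0]; print(st[i],c,at('w10',*c,20))
```

```text
[505.33393161 -27.96671363 147.35617211] [-3.14056761 -0.00386592  2.7388731 ] [-1.27700459e-01  2.62592956e-01  1.71056038e+00  6.86998809e-05
  1.17243832e+00 -1.29580599e+00]
[323.8 185.5]
[  21   22   50   49 1765] [323.64985836 184.38016997] [506.9 -27.6  20. ]
```

move_arm:
  dp:
    - [1, 0, -45]
    - [0, 0, -45]
    - [0, 0, -40]
    - [0, 0, -12]
    - [0, 0, 0]
    - [0, 0, 0]
    - [0, 0, 0]
    - [0, 0, 0]
    - [0, 0, 0]
    - [0, 0, 0]
  rotation:
    - [0, 0, 0]
    - [0, 0, 0]
    - [0, 0, 0]
    - [0, 0, 0]
    - [0, 0, 0]
    - [0, 0, 0]
    - [0, 0, 0]
    - [0, 0, 0]
    - [0, 0, 0]
    - [0, 0, 0]
  hand: [0.9, 0.9, 0.9, 0.9, 0, 0, 0, 0, 0, 0]

```text
clock: 28.52
eef_pos: [508.0, -27.9, 7.3]
eef_rot: [3.141, 0.001, 2.74]
wrist_force: [-2.1, -0.2, 7.9]
finger_gap: 50.8
finger_force: 15.0
```

move_arm:
  dp:
    - [0, 0, 0]
    - [0, 0, 0]
    - [0, 0, -4]
    - [0, 0, 0]
    - [0, 0, 0]
    - [0, 0, 0]
    - [0, 0, 0]
    - [0, 0, 0]
  rotation:
    - [0, 0, 0]
    - [0, 0, 0]
    - [0, 0, 0]
    - [0, 0, 0]
    - [0, 0, 0]
    - [0, 0, 0]
    - [0, 0, 0]
    - [0, 0, 0]
  hand: [0.7, 0.7, 0.7, 0.7, 0, 0, 0, 0]

```text
clock: 29.52
eef_pos: [507.6, -27.7, 2.5]
eef_rot: [3.142, 0.0, 2.74]
wrist_force: [0.4, -0.2, 0.4]
finger_gap: 50.6
finger_force: 15.0
```

move_arm:
  dp:
    - [0, 0, 15]
    - [0, 0, 0]
    - [0, 0, 0]
  rotation:
    - [0, 0, 0]
    - [0, 0, 0]
    - [0, 0, 0]
  hand: [0, 0, 0]

```text
clock: 29.9
eef_pos: [507.6, -27.8, 17.7]
eef_rot: [3.141, 0.001, 2.74]
wrist_force: [-0.9, -0.2, -1.2]
finger_gap: 50.9
finger_force: 15.0
```

move_arm:
  dp:
    - [0, 0, 45]
    - [0, 0, 55]
    - [0, 0, 50]
    - [-27, -51, 0]
    - [-27, -51, 0]
    - [-27, -51, 0]
    - [-27, -51, 0]
    - [-27, -51, 0]
    - [0, 0, 0]
    - [0, 0, 0]
  rotation:
    - [0, 0, 0]
    - [0, 0, 0]
    - [0, 0, 0]
    - [0, 0, 0]
    - [0, 0, 0]
    - [0, 0, 0]
    - [0, 0, 0]
    - [0, 0, 0]
    - [0, 0, 0]
    - [0, 0, 0]
  hand: [0, 0, 0, 0, 0, 0, 0, 0, 0, 0]

```text
clock: 31.15
eef_pos: [372.6, -282.4, 167.3]
eef_rot: [3.141, -0.0, 2.739]
wrist_force: [-0.1, 0.6, -0.3]
finger_gap: 51.2
finger_force: 15.0
```

move_arm:
  dp:
    - [0, 0, -45]
    - [0, 0, -45]
    - [0, 0, -40]
    - [0, 0, -14]
    - [0, 0, -6]
    - [0, 0, -1]
    - [0, 0, -1]
    - [0, 0, 0]
  rotation:
    - [0, 0, 0]
    - [0, 0, 0]
    - [0, 0, 0]
    - [0, 0, 0]
    - [0, 0, 0]
    - [0, 0, 0]
    - [0, 0, 0]
    - [0, 0, 0]
  hand: [0, 0, 0, 0, 0, 0, 0, 0]

```text
clock: 32.15
eef_pos: [372.8, -283.0, 16.1]
eef_rot: [-3.141, 0.001, 2.74]
wrist_force: [0.0, -0.3, 0.4]
finger_gap: 50.8
finger_force: 15.0
```

move_arm:
  dp:
    - [0, 0, -1]
    - [0, 0, 0]
    - [0, 0, 0]
    - [0, 0, 0]
    - [0, 0, 15]
    - [0, 0, 50]
    - [0, 0, 60]
    - [0, 0, 60]
    - [0, 0, 0]
    - [0, 0, 0]
  rotation:
    - [0, 0, 0]
    - [0, 0, 0]
    - [0, 0, 0]
    - [0, 0, 0]
    - [0, 0, 0]
    - [0, 0, 0]
    - [0, 0, 0]
    - [0, 0, 0]
    - [0, 0, 0]
    - [0, 0, 0]
  hand: [0, 0.72, 0.72, 0.72, 0.72, 0.72, 0.72, 0.72, 0.72, 0.72]

```text
clock: 33.4
eef_pos: [372.3, -282.5, 199.4]
eef_rot: [-3.142, -0.0, 2.74]
wrist_force: [-1.3, 0.2, -0.9]
finger_gap: 67.7
finger_force: 0.0
```

Run:
```python
from h import *
print(snap('side','d1')['eef_pos']); snap('scene','s1'); snap('wrist','w11')
r=lambda a,f:cv2.resize(a,None,fx=f,fy=f,interpolation=cv2.INTER_CUBIC)
s=r(cv2.imread('pics/s1.png')[110:310,220:450],2); d=r(cv2.imread('pics/d1.png')[85:355,220:400],1.48)[:400]
w=r(cv2.imread('pics/w11.png'),.4)
c=np.zeros((600,800,3),'uint8'); c[:s.shape[0],:s.shape[1]]=s; c[:d.shape[0],470:470+d.shape[1]]=d; c[420:420+w.shape[0],:w.shape[1]]=w
cv2.imwrite('pics/fin.png',c)
```

```text
[ 372.29988542 -282.4918831   199.3866584 ]
```

View pics/fin.png

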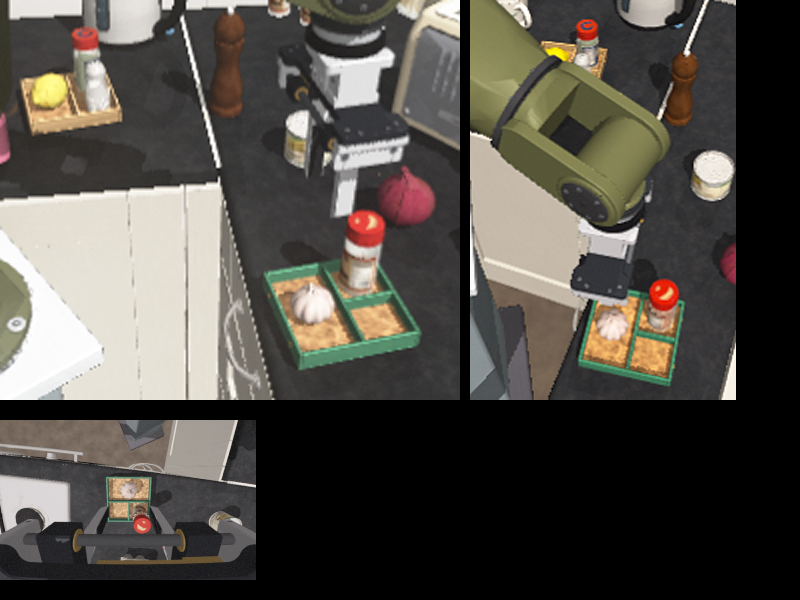

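The final view shows the lemon (50,90), herb jar (85,60) and shaker (97,88) in the wooden caddy, and the garlic (312,303) and chilli jar (362,255) in the green one. Everything that should stand is upright, the gripper is clear, and the onion, tin and pepper mill haven't moved.

```bash
python3 -c "from cell import manip; print(manip.sign_off())"
```

```text
the job is handed in; nothing more can be done
None
```

Both caddies are made up and the job is handed in after about 33 s of robot time; the last pictures showed all five items in their compartments and the onion, tin and pepper mill undisturbed, but sign-off gave no verdict.

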